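# Set the number lock on the workshop tool box

### The job

Unlock the wooden tool box: roll its three thumbwheels so that, from left to right, they read 4, 1, 2. The middle wheel already stands at 1, so leave it as it is; roll the left wheel to 4 and the right wheel to 2.

Things in the scene. Friction and masses are not known exactly. Their poses are not given: they have to be found in the camera images.
- lockbox: Wooden tool box fixed to the bench, 210 (x) x 280 (y) x 60 mm high, three upright thumbwheels half out of its lid. Origin: centre of its underside; x points away from the robot, y left, z up (turned up to 17 degrees). The wheels share one axis along y at x 0, z 68 mm; their middles lie at y +75 (left), 0, -75 mm (right). Low clutter (18 mm) lies on the lid's near and far edges.
- wheel_left (a joint): Angle (rad) of the left wheel: a plywood disc 90 mm in diameter, 18 mm thick; a dark tab on its rim, reaching 61 mm from the axis, is the pointer. 0: tab straight up (number 3); grows as the tab rolls away from the robot. Numbers 1 to 5 stand at -0.977, -0.489, 0, 0.489, 0.977; end stops at -1.12 and 1.12. No spring or clicks: about 3 N at the rim turns it and it stays where left.
- wheel_middle (a joint): Angle of the middle wheel, of the same make and read in the same way; it starts at 1. On the lid at the right of each wheel (its -y side) a white strip bears five rows of black dots: one dot in the row nearest the robot (number 1) up to five in the farthest (number 5). A wheel reads the row that its tab stands over: upright is 3, each number is 28 degrees of roll.
- wheel_right (a joint): Angle of the right wheel (at -y), of the same make and read in the same way as the left one. A similar loose wheel lying on the bench is a spare and not part of the lock.

How it is judged:
At the end, for the whole second after the job is handed in: The left wheel reads 4 (0.489 rad), the right wheel 2 (-0.489 rad) and the middle wheel still 1 (-0.977 rad), each within 0.2 rad (11 degrees), and the wheels are at rest (value of joint wheel_left between 0.289 and 0.689 rad and value of joint wheel_right between -0.689 and -0.289 rad and value of joint wheel_middle below -0.777 rad and velocity of joint wheel_left between -0.1 and 0.1 rad/s and velocity of joint wheel_right between -0.1 and 0.1 rad/s); the robot touches nothing.
It fails at once if the middle wheel is rolled off its number 1 (more than 0.2 rad away from it) (value of joint wheel_middle above -0.777 rad).
It also fails if it takes over 64 s, if anything falls off the work surface, if the arm or the gripper's body presses on something with over 40 N, if the wrist force passes 120 N, or if a joint passes its speed limit or range.

### The arm

A 6-joint arm with a two-finger parallel gripper is mounted at the origin on the work surface. World frame = base frame: x ahead of the robot, y to its left, z up, the work surface at z = 0. Lengths are in m, angles in rad, forces in N, time in s.
With the tool pointing down it reaches from about 0.3 to 0.825 m from the base axis. Payload 5.4 kg.
Tool frame: the origin (TCP) lies at the very end of the fingers, on their centre line; the grasp point (between the pads) lies r.tcp_to_grasp behind it (r.tcp_to_grasp is the distance from the TCP to the grasp point, in m); z points along the fingers, x is the direction in which the jaws open and shut, and the axes are right-handed (so a half turn about z gives the same grasp; the last joint's range is limited). The gripper opens to 92 mm and grips with 3 to 60 N. Pads are 20 mm wide; open, the fingers measure 128 mm over their backs; the gripper's body (75 mm by 189 mm) begins 69 mm behind the grasp point.
Start: joints at [1.114, 0.158, 1.597, -0, 1.386, -0.21], TCP at [0.14, 0.558, 0.215] pointing down, gripper open.
Joint ranges: [-2.91, 2.91], [-0.94, 2.29], [0.18, 2.7], [-1.29, 4.43], [0.17, 2.64], [-3, 3]. Speed limits (rad/s): [2.57, 2.57, 3.14, 3.14, 3.14, 3.14].

### API

Orientations are given as a unit quaternion [w, x, y, z].
In Python, from rig import r gives the robot as it stands. Calls block until the motion is done:
- r.move_to(position, orientation): joint-space move of the TCP to a pose.
- r.line_to(position, speed=0.15, ori=None): straight line of the TCP; ori=None keeps the orientation; speed is the mean speed in m/s.
- r.move_joints(angles): joint-space move.
- r.gripper_to(opening): finger opening in m; the grip force is fixed at half the most; returns when the fingers have stopped.
- r.sleep(seconds).
- r.solve_ik(position, orientation): joint angles nearest the present ones, or None.
- r.sense(): the state.
- r.snapshot(name): name is "side" or "top" or "wrist"; returns (picture, depth): 384x512x3 uint8, red, green, blue; 384x512 float32, m along the optical axis (not along the pixel's ray), 0 where there is no reading.
- r.camera_info(name): a dict with "camera_matrix" (3x3 intrinsics, pixels), "distortion" ([k1, k2, p1, p2, k3] as OpenCV has them; the pictures are not rectified), "origin" and "rotation" of the camera in the world. Camera axes: x right, y down, z forward; pixel columns grow to the right and rows downward; lengths in m; the calibration is good to about 2 mm. A picture is of the moment at which its call begins: read the wrist's pose just before it. camera_info takes no time and is no camera call; for the wrist camera it gives the pose at the moment of the call.
A pose or a line that the arm cannot do raises r.IKError and nothing moves.
- r.job_done(): hands the job in, once; it reports no verdict.
The state is a dict: "t": time; "joints": joint angles; "dq": joint speeds; "tau": joint torques, N m; "position": TCP position; "tool_rot": TCP orientation; "ft_force": force on the tool from outside, world axes, zero at the start; "moment": the same for the moment, N m; "finger_gap": finger opening in m.
Only numpy, scipy, OpenCV 4.12 (cv2) and the standard library are available. Lean on these libraries where they do the work, as an engineer would, in place of code of your own. Each camera call takes 0.05 s, during which the arm holds its last target. There are 200 camera calls.

## Working session

There is one attempt and no reset: what is moved stays moved. The work goes in short steps, each a Python script; the robot and the scene stay as the last script left them, time stands still between calls to the robot, and variables do not carry over. Pictures are saved under pics/ and viewed, about 8 in all and at most 12, crops included, and the job is handed in when it is done.

```bash
mkdir -p pics; ls
python3 - <<'E'
from rig import r
import cv2,numpy as np
for n in("top","side"):
    p,d=r.snapshot(n); np.savez(f"pics/{n}0.npz",p=p,d=d); cv2.imwrite(f"pics/{n}0.png",p[:,:,::-1])
    print(n,r.camera_info(n))
s=r.sense();print(s["t"],s["finger_gap"],s["tool_rot"],r.tcp_to_grasp)
E
```

```text
pics
top {'camera_matrix': array([[390.96518785,   0.        , 257.94440534],
       [  0.        , 390.96518785, 190.54652173],
       [  0.        ,   0.        ,   1.        ]]), 'distortion': array([-0.07078493,  0.        ,  0.        ,  0.        ,  0.        ]), 'origin': array([0.42748946, 0.05064434, 0.71569901]), 'rotation': array([ 0.07510336, -0.66380613,  0.73930953, -0.08451229])}
side {'camera_matrix': array([[408.0770483 ,   0.        , 253.06870483],
       [  0.        , 408.0770483 , 196.73153844],
       [  0.        ,   0.        ,   1.        ]]), 'distortion': array([-0.13615999,  0.        ,  0.        ,  0.        ,  0.        ]), 'origin': array([0.51986607, 0.59303363, 0.40258512]), 'rotation': array([ 0.01330006, -0.01968562,  0.86380699, -0.50326242])}
0.1 0.09210630321371378 [ 3.80115663e-04  7.88779493e-01  6.14675692e-01 -7.49258816e-04] 0.0187
```

View pics/top0.png

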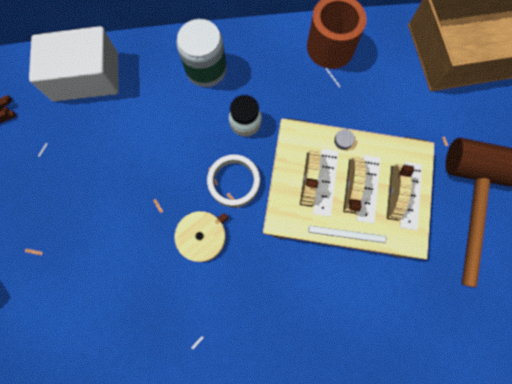

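View pics/side0.png

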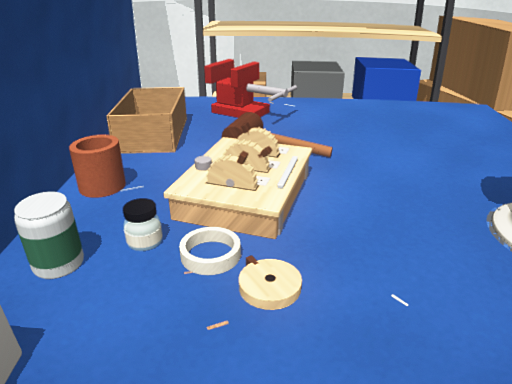

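The top view shows the lid with corners near (282,121), (436,137), (428,256) and (263,235). The tabs are at about (312,183) left, (355,205) middle and (406,170) right. The spare wheel lies off the box at (200,237). The side view agrees. Next I measure the box pose and the tab angles.

```bash
cat > h.py <<'E'
import cv2,numpy as np
from scipy.spatial.transform import Rotation as R
from rig import r
def pose(ci): return R.from_quat(np.asarray(ci["rotation"]),scalar_first=True).as_matrix(),np.asarray(ci["origin"])
def rays(ci,uv):
    n=cv2.undistortPoints(np.asarray(uv,float).reshape(-1,1,2),ci["camera_matrix"],ci["distortion"])[:,0]
    return np.c_[n,np.ones(len(n))]@pose(ci)[0].T
def plane(ci,uv,z):
    d=rays(ci,uv);o=pose(ci)[1]; return o+d*((z-o[2])/d[:,2])[:,None]
def cloud(ci,dep):
    v,u=np.indices(dep.shape); uv=np.c_[u.ravel(),v.ravel()]
    return (pose(ci)[1]+rays(ci,uv)*dep.ravel()[:,None]).reshape(*dep.shape,3)
def tabs(ci,pic,dep,bo,th):
    "tab angle of each wheel from dark pixels' depth points, in the box frame"
    P=cloud(ci,dep)-[*bo,0]; c,s=np.cos(th),np.sin(th)
    B=np.stack([c*P[...,0]+s*P[...,1],-s*P[...,0]+c*P[...,1],P[...,2]],-1)
    rad=np.hypot(B[...,0],B[...,2]-.068); out=[]
    hsv=cv2.cvtColor(pic,cv2.COLOR_RGB2HSV)
    for y in(.075,0,-.075):
        m=(dep>0)&(abs(B[...,1]-y)<.014)&(rad>.049)&(rad<.068)&(B[...,2]>.075)
        q=B[m]; v=hsv[m][:,2]; a=np.arctan2(q[:,0],q[:,2]-.068)
        out.append((round(float(np.median(a)),3) if len(a) else None,len(a),np.round(np.median(q,0),3) if len(a) else None,np.median(v) if len(a) else None))
    return out
E
python3 - <<'E'
from h import *
f=np.load("pics/top0.npz");p,d=f["p"],f["d"];ci=r.camera_info("top")
C=cloud(ci,d)
m=((C[...,2]>.048)&(C[...,2]<.14)&(d>0)).astype(np.uint8)
hsv=cv2.cvtColor(p,cv2.COLOR_RGB2HSV); 
cs=cv2.findContours(m,cv2.RETR_EXTERNAL,cv2.CHAIN_APPROX_NONE)[0]
k=[c for c in cs if cv2.pointPolygonTest(c,(330,225),False)>=0][0]
W=plane(ci,k[:,0],.06)[:,:2]
(c,s,a)=cv2.minAreaRect((W*1000).astype(np.float32)); print(c,s,a)
box=cv2.boxPoints((c,s,a));print(box)
# long side direction = y axis
e=[box[1]-box[0],box[2]-box[1]];y=max(e,key=np.linalg.norm);y=y*np.sign(y[1]);th=np.arctan2(-y[0],y[1]);bo=np.array(c)/1000
print(bo,th,"lid z",np.median(C[225:233,300:400,2]))
np.save("box.npy",[*bo,th])
for t in tabs(ci,p,d,bo,th):print(t)
E
```

```text
(569.2015380859375, -128.562744140625) (281.03369140625, 213.7724151611328) 74.37967681884766
[[ 428.4272  -235.10956]
 [ 634.3044  -292.67023]
 [ 709.9759   -22.01593]
 [ 504.0987    35.54474]]
[ 0.56920154 -0.12856274] -0.27262598 lid z 0.06067357548951241
(-0.401, 99, array([-0.024,  0.075,  0.124]), np.float64(82.0))
(-0.841, 130, array([-0.045,  0.001,  0.105]), np.float64(70.0))
(0.415, 136, array([ 0.024, -0.074,  0.121]), np.float64(70.0))
```

The box measures 281 x 214 mm, the lid 61 mm high, and the wheels stand at about -0.45, -0.98 (known) and 0.45. I'll pinch each tab radially and swing the tool about the wheel axis. First I hover over the left wheel and look from there.

```bash
cat >> h.py <<'E'
def tool(a,rad,y,flip,b=None):
    "TCP pose: radial over wheel at box y, wheel angle a, tip at radius rad from the axis"
    bx,by,th=np.load("box.npy") if b is None else b
    Z=R.from_euler("z",th).as_matrix()
    u=np.array([np.sin(a),0,np.cos(a)]);t=np.array([np.cos(a),0,-np.sin(a)])*flip
    p=Z@(np.array([0,y,.068])+rad*u)+[bx,by,0]
    M=Z@np.c_[t,np.cross(-u,t),-u]
    return p,R.from_matrix(M).as_quat(scalar_first=True)
E
python3 - <<'E'
from h import *
for y in(.075,-.075):
  for fl in(1,-1):
    for a in(-.49,0,.49):
      for rad in(.05,.17):
        q=r.solve_ik(*tool(a,rad,y,fl)); print(y,fl,a,rad,None if q is None else np.round(q,2))
E
```

```text
0.075 1 -0.49 0.05 [-0.31 -0.08  2.14  0.03  0.59 -0.06]
0.075 1 -0.49 0.17 [-0.32 -0.41  2.18  0.03  0.88 -0.06]
0.075 1 0 0.05 [-0.3   0.29  1.64 -0.    1.21 -0.03]
0.075 1 0 0.17 [-0.3   0.19  1.52 -0.    1.44 -0.03]
0.075 1 0.49 0.05 [-0.29  0.76  1.07 -0.01  1.8  -0.02]
0.075 1 0.49 0.17 [-0.29  0.86  0.71 -0.01  2.06 -0.02]
0.075 -1 -0.49 0.05 None
0.075 -1 -0.49 0.17 None
0.075 -1 0 0.05 None
0.075 -1 0 0.17 None
0.075 -1 0.49 0.05 None
0.075 -1 0.49 0.17 None
-0.075 1 -0.49 0.05 [-0.68 -0.11  2.17  0.31  0.65 -0.62]
-0.075 1 -0.49 0.17 [-0.75 -0.45  2.21  0.27  0.96 -0.58]
-0.075 1 0 0.05 [-0.56  0.27  1.66 -0.    1.21 -0.28]
-0.075 1 0 0.17 [-0.56  0.17  1.54 -0.    1.43 -0.28]
-0.075 1 0.49 0.05 [-0.49  0.75  1.09 -0.1   1.78 -0.22]
-0.075 1 0.49 0.17 [-0.48  0.84  0.74 -0.11  2.04 -0.23]
-0.075 -1 -0.49 0.05 [-0.68 -0.11  2.17  0.31  0.65  2.53]
-0.075 -1 -0.49 0.17 [-0.75 -0.45  2.21  0.27  0.96  2.56]
-0.075 -1 0 0.05 [-0.56  0.27  1.66 -0.    1.21  2.86]
-0.075 -1 0 0.17 [-0.56  0.17  1.54 -0.    1.43  2.86]
-0.075 -1 0.49 0.05 [-0.49  0.75  1.09 -0.1   1.78  2.93]
-0.075 -1 0.49 0.17 [-0.48  0.84  0.74 -0.11  2.04  2.91]
```

Run:
```python
from h import *
r.move_to(*tool(0,.2,.075,1)); r.move_to(*tool(-.46,.14,.075,1)); r.gripper_to(.055)
ci=r.camera_info("wrist");p,d=r.snapshot("wrist");cv2.imwrite("pics/w1.png",p[:,:,::-1])
b=np.load("box.npy")
for t in tabs(ci,p,d,b[:2],b[2]):print(t)
C=cloud(ci,d);np.savez("pics/w1.npz",p=p,d=d,C=C)
s=r.sense();print(s["t"],s["position"],np.linalg.norm(s["ft_force"]))
```

```text
(-0.453, 237, array([-0.026,  0.077,  0.122]), np.float64(128.0))
(-0.898, 264, array([-0.047,  0.003,  0.104]), np.float64(86.0))
(0.381, 100, array([ 0.021, -0.076,  0.12 ]), np.float64(93.0))
4.2167 [ 0.52950485 -0.03959863  0.19339597] 1.0062148198847143
```

View pics/w1.png

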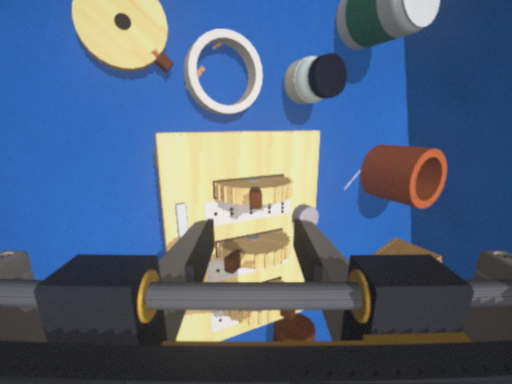

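The wrist view shows the left wheel with its tab at (255,195), centred in the tool plane. The box frame agrees to about 2 mm and the tab is at about -0.45. Now I grip the left tab and swing it.

```bash
cat >> h.py <<'E'
def swing(y,a0,a1,tip=.050):
    F=lambda:(round(float(r.sense()["t"]),1),np.round(r.sense()["ft_force"],1))
    go=lambda a,rad,v:r.line_to(tool(a,rad,y,1)[0],speed=v,ori=tool(a,rad,y,1)[1])
    go(a0,.08,.12); go(a0,tip,.05); print("in",F())
    if np.linalg.norm(F()[1])>12: print("STOP");return
    r.gripper_to(0); print("grip gap",r.sense()["finger_gap"],F())
    for a in np.linspace(a0,a1,7)[1:]:
        go(a,tip,.06); print(round(a,2),F())
        if np.linalg.norm(F()[1])>40: print("STOP");return
    r.gripper_to(.055); go(a1,.14,.08); print("out",F())
E
python3 - <<'E'
from h import *
swing(.075,-.46,.489)
ci=r.camera_info("wrist");p,d=r.snapshot("wrist");cv2.imwrite("pics/w2.png",p[:,:,::-1])
b=np.load("box.npy")
for t in tabs(ci,p,d,b[:2],b[2]):print(t)
E
```

```text
in (5.6, array([ 0.6, -1.2,  0. ]))
grip gap 0.011750063477103952 (6.3, array([ 1.9, -0.3,  1.5]))
-0.3 (6.7, array([-2. , -0.4,  4. ]))
-0.14 (7.0, array([-2.5, -0.5,  3.1]))
0.01 (7.3, array([-2.1,  0.9,  3. ]))
0.17 (7.6, array([-1.6,  0.2,  2.7]))
0.33 (7.9, array([-1.9,  1. ,  2.2]))
0.49 (8.2, array([-1.7,  0.5,  1.7]))
out (10.2, array([-0.6,  1. ,  0.9]))
(0.489, 232, array([0.027, 0.078, 0.12 ]), np.float64(126.0))
(-0.833, 27, array([-0.037, -0.002,  0.102]), np.float64(111.0))
(0.471, 189, array([ 0.027, -0.069,  0.12 ]), np.float64(83.0))
```

View pics/w2.png

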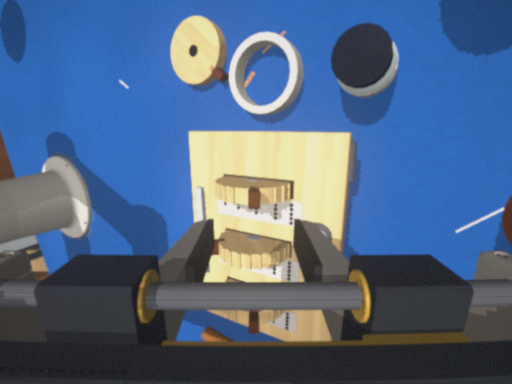

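The wrist view shows the left tab at (255,197), reading 0.489, with the middle tab still at its near end (216,247). The right tab is at (254,322), about 0.47. Next the right wheel.

Run:
```python
from h import *
p,q=tool(.47,.19,.075,1); r.line_to(p,speed=.15,ori=q)
p,q=tool(.47,.19,-.075,1); r.line_to(p,speed=.15,ori=q)
swing(-.075,.47,-.489)
p,q=tool(-.489,.2,-.075,1); r.line_to(p,speed=.15,ori=q)
def look(n,c):
    ci=r.camera_info(c);p,d=r.snapshot(c);cv2.imwrite(f"pics/{n}.png",p[:,:,::-1]);b=np.load("box.npy")
    for t in tabs(ci,p,d,b[:2],b[2]):print(t)
look("w3","wrist")
r.move_joints([.9,0,1.6,0,1.4,0]); print(r.sense()["t"]); look("t3","top")
cv2.imwrite("pics/t3c.png",cv2.resize(cv2.imread("pics/t3.png")[110:265,255:445],None,fx=4,fy=3.8))
```

```text
in (13.8, array([ 0.8, -0.2,  0.3]))
grip gap 0.01130897480756257 (14.5, array([ 0.9,  0.2, -0.3]))
0.31 (14.8, array([ 0.9, -0.3, -1.9]))
0.15 (15.1, array([-0.7,  0.2, -1.1]))
-0.01 (15.4, array([-0. ,  0.2,  1.3]))
-0.17 (15.7, array([-0.3,  0.6,  2.3]))
-0.33 (16.0, array([-3.1,  1.1,  6.1]))
-0.49 (16.3, array([-4.4,  2.2,  5.8]))
out (18.4, array([-0.8,  0.3,  0.3]))
(0.387, 217, array([0.021, 0.075, 0.119]), np.float64(106.0))
(-0.872, 220, array([-0.047,  0.   ,  0.105]), np.float64(116.0))
(-0.503, 158, array([-0.028, -0.073,  0.121]), np.float64(128.0))
21.5167
(0.401, 123, array([0.023, 0.075, 0.121]), np.float64(69.0))
(-0.845, 131, array([-0.045,  0.001,  0.106]), np.float64(70.0))
(-0.452, 122, array([-0.026, -0.074,  0.121]), np.float64(82.0))
```

View pics/t3c.png

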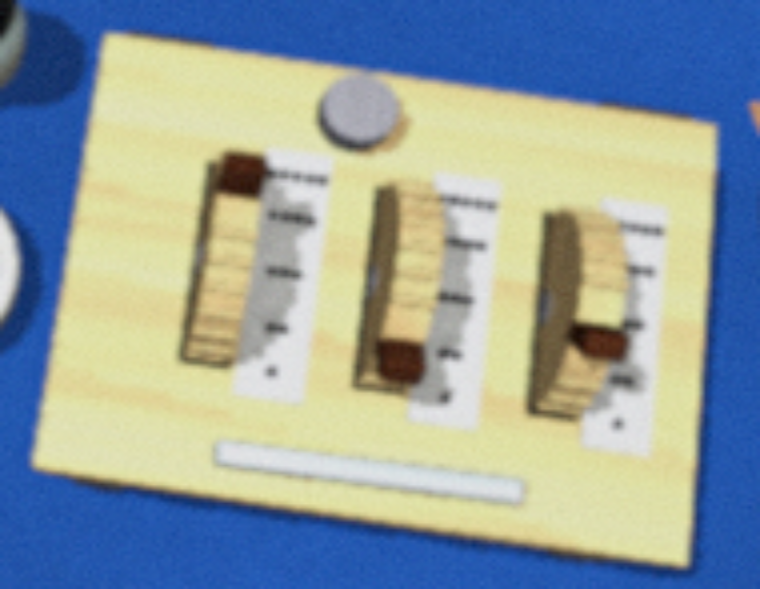

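The top crop shows the left tab at (242,175), the middle at (402,362) and the right at (600,342). Each looks shifted toward the far rows because the camera stands nearer the robot and the tabs stand above the lid. The depth measurements already account for that. The middle wheel reads -0.845, as it did before I started (-0.841), so it has not moved. I'm handing in.

Run:
```python
from rig import r
r.sleep(.3); s=r.sense(); print(s["t"],s["position"],s["ft_force"]); r.job_done()
```

```text
21.8667 [0.25621456 0.51535819 0.30199611] [0.30184729 0.42375885 0.11285671]
the job is handed in; nothing more can be done
```

I rolled the left wheel to 4 and the right wheel to 2, left the middle wheel alone, and handed the job in at 21.9 s. For each wheel I pinched the tab and swung the tool around the wheel's axis, left from about -0.46 to +0.489 rad and right from about +0.47 to -0.489 rad. No wrist force reading passed about 8 N, and the arm was clear of everything at the end.

Last checks, from camera depth (rad):

| Wheel | Target | Close wrist view | Final top view |
|---|---|---|---|
| Left | 0.489 | 0.489 | 0.401 |
| Right | -0.489 | -0.503 | -0.452 |
| Middle | -0.977 | not viewed aligned | -0.845 |

- **Left and right:** both views are inside the 0.2 rad tolerance, though they differ from each other by up to 0.09 rad. I put this down to viewing angle: the slanted view sees only part of each tab, so the reading leans toward zero.
- **Middle:** the absolute reading is 0.13 rad off the stated value. It was -0.841 from the same camera before I moved anything, so the wheel has not moved.
- **Dot rows:** in the top picture the tabs look shifted toward the far rows. The left tab even appears over row 5. By my estimate, parallax accounts for this on the left and right wheels. On the middle wheel it explains only part of the shift.

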